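# Find the heavy end of a sealed unit and set it on the sprung pad

### The arm

A 6-joint arm with a two-finger parallel gripper is mounted at the origin on a cart in front of the work surface, level with it; the furniture and walls round the work are solid. World frame = base frame: x ahead of the robot, y to its left, z up, the work surface at z = 0. Lengths are in m, angles in rad, forces in N, time in s.
With the tool pointing down it reaches from about 0.275 to 0.85 m from the base axis. Payload 19 kg.
Tool frame: the origin (TCP) lies midway between the tips of the shut fingers; the grasp point (between the pads) lies 19 mm behind it; z points along the fingers, y is the line along which they close (so a half turn about z gives the same grasp; the last joint's range is limited). The gripper opens to 85 mm and grips with 20 to 120 N. Pads are 22 mm wide; open, the fingers measure 114 mm over their backs; the gripper's body (76 mm by 85 mm) begins 54 mm behind the grasp point. The pads swing forward as they close: fully open they stand 13 mm farther back than shut.
Start: joints at [0.983, 0.15, 1.437, -0, 1.554, -0.134], TCP at [0.252, 0.517, 0.231] pointing down, gripper open.
Joint ranges: [-2.8, 2.8], [-0.68, 2.1], [0.12, 2.68], [-1.39, 4.53], [0.16, 2.79], [-2.81, 2.81]. Speed limits (rad/s): [1.89, 1.89, 2.22, 3.01, 3.01, 3.01].

### API

Orientations are given as a unit quaternion [x, y, z, w].
In Python, from cell import state, read_camera, sign_off gives the robot as it stands.
- The arm moves only by the tool step_arm, never from a script. Its argument "deltas" is a list of rows, each an object of numbers: "ax", "ay", "az": the turn, a rotation vector about the tool's x, y, z scaled (see below); "x", "y", "z": the shift along the tool's x, y, z scaled (see below); "hand": the closure, from 0 (fully open) to 1 (shut). In form: [{"ax": .., "ay": .., "az": .., "x": .., "y": .., "z": .., "hand": ..}, ...]. A call has 1 to 8 rows; each row is the pose to reach, as a shift and turn from the pose commanded when the call began, along the tool's axes at that moment; what a row does not reach only later rows make up. The controller multiplies each number of a shift by 0.2 m and each number of a turn by pi/4 rad. A row lasts 1/8 s, in which the tool goes at most 62.5 mm and 10.7 degrees, less where a joint would pass 70% of its speed; a pose out of reach is approached as far as the arm can. A call with a number of a shift or a turn outside -1 to 1 is refused whole. A call with a gripper value outside its range is refused whole. The fingers move at their own pace and stop on an object; "grip_force" is the grip in N (left out, the last holds). Time passes only in rows, so rows that repeat a pose let the fingers close. It gives the time, the measured TCP pose, the force, the opening and the grip force at its end, in the units of the state.
- state(): the state, without advancing time (a new reading comes with each control period).
- read_camera(name): name is "side" or "top" or "wrist"; returns a dict with "img" (480x640x3 uint8, red, green, blue), "fx", "fy", "cx", "cy" (pixels), "pose" (4x4, takes a point from camera to world coordinates). Camera axes: x right, y down, z forward; pixel columns grow to the right and rows downward; lengths in m; the calibration is good to about 2 mm. A picture is of the moment at which its call begins. There is no depth.
- sign_off(): hands the job in; it is judged then, once.
The state is a dict: "t": time; "joint_positions": joint angles; "qvel": joint speeds; "tau": joint torques, N m; "position": TCP position; "ee_rot": TCP orientation; "force": force on the tool from outside, world axes, zero at the start; "wrist_torque": the same for the moment, N m; "width": opening from 0.0 (shut) to 1.0 (fully open); "finger_force": force on a finger pad.
Only numpy, scipy, OpenCV 4.12 (cv2) and the standard library are available. Lean on these libraries where they do the work, as an engineer would, in place of code of your own. Each camera call takes 0.05 s, during which the arm holds its last target. There are 200 camera calls.

### The job

The sealed metal box with the swinging carrying handle looks the same at both ends, but its transformer sits in one of them. Lift the box by its handle, clear of the bench, to see which end sags, then set it gently along the two-pad checking rest, one end on each pad, heavy end on the round sprung pad so that the pad is pressed fully down by the box's own weight. Let go and leave it there, and leave the other things on the bench where they are.

Things in the scene. Friction and masses are not known exactly. Their poses are not given: they have to be found in the camera images.
- unit: closed aluminium box, black end caps, 160 long (own x) x 50 wide (y) x 44 high (z), 0.5 kg; starts flat on the bench, x within 0.35 rad of world x. Origin: centre of the underside. A hidden 0.3 kg transformer is lodged at x = +50 or -50 mm (varies); it stays unless that end is raised over 0.4 rad. Hung by the handle the box settles within 1 s at a tilt of about 0.35 rad, heavy end down
- grip (a point): middle of the handle's black crossbar, 110 mm above the box's origin while the handle stands up. Bar 14 thick (box's x) x 42 long (box's y) x 14 high on two 6 mm legs; pinch it from above across its thickness. The handle turns about the box's y axis at a pivot 52 mm above the origin; a light spring (0.25 N m/rad) stands it upright
- bail (a joint): angle of that handle to the box, 0 upright; positive leans its top toward the box's +x (so that, with the handle held upright, the box's +x end hangs high), range -0.6 to 0.6 rad
- rest: fixed checking rest: grey base plate 200 long (own x) x 84 wide x 10 high with two pads, each topped by a round rubber rib across the plate (56 long). At its x = -50 mm a fixed square steel block 44 x 60, rib top 34 mm above the origin; at x = +50 mm the round sprung pad. It stands across the bench, its x within 0.25 rad of world +y. Origin: centre of the underside
- rest_mid (a point): point midway between the two pads, 34 mm above the bench: the box's origin belongs here, with its long axis along the rest's x
- pad (a joint): how far the round sprung pad (60 mm across, rib top 38 mm above the bench when up) is pressed down: 0 up, 0.008 m fully down (rib at 30 mm). It starts to give at 1.9 N and is fully down at 2.7 N: the heavy end presses it with about 3.9 N, the light end with about 1 N only
- reel: bystander: orange reel of solder 56 mm across, 29 high; origin under its centre
- tape: bystander: black tape roll 62 mm across, 19 high; origin under its centre
- nippers: bystander: red-handled side cutters 146 long, lying flat; origin under their centre
- radio_a: bystander: black hand-held radio module 115 x 65 x 41; origin under its centre
- cell: bystander: flat grey battery cell 53 x 34 x 10; origin under its centre

How it is judged:
On the way:
1. the box hangs by its handle clear of the bench, sagging to one end (underside centre over 50 mm up, tilt over 0.12 rad) (height (world z) of unit above 0.05 m and angle between unit's own z axis and vertical above 0.12 rad), for 0.2 s.
At the end, for the whole second after the job is handed in: the box lies upright and at rest along the checking rest, on both pads (centre within 20 mm along and 18 mm across of the middle between the pads, long axis within 0.25 rad of the rest's), and its weight presses the sprung pad down by more than 6.5 of its 8 mm (value of joint pad above 0.0065 m and x of unit in the frame of rest_mid between -0.02 and 0.02 m and y of unit in the frame of rest_mid between -0.018 and 0.018 m and z of unit in the frame of rest_mid between -0.008 and 0.006 m and angle between the x axis of unit and the x axis of rest, either way round below 0.25 rad and angle between unit's own z axis and vertical below 0.12 rad and linear speed of unit below 0.02 m/s); the robot touches nothing.
It fails at once if the box is banged or pressed onto the rest with more than 40 N (contact force between unit and rest above 40 N).
It fails at once if a bystander is shifted by more than 40 mm (distance of any of reel, tape, nippers, radio_a, cell from where it was at the start of the episode above 0.04 m).
It also fails if it takes over 45 s, if anything falls off the work surface, if the arm or the gripper's body presses on something with over 40 N, if the wrist force passes 120 N, or if a joint passes its speed limit or range.

## Working session

There is one attempt and no reset: what is moved stays moved. The work goes in short steps, Python scripts to look and compute and a tool call to move; the robot and the scene stay as the last step left them, time stands still between calls to the robot, and variables do not carry over. Pictures are saved under pics/ and viewed, at most 10 in all, crops included, and the job is handed in when it is done.

Besides the shell and the picture viewer there is one more tool, called as a command line: name --argument value ..., lists and objects as JSON in quotes. step_arm: Moves the arm, as the interface text tells. Its arguments: {"type":"object","properties":{"deltas":{"type":"array"},"grip_force":{"type":"number"}},"required":["deltas"]}

```bash
mkdir -p pics; ls; python3 - <<'E'
from cell import *
import cv2,numpy as np,pickle
d={}
for n in("top","side"):
    c=read_camera(n);d[n]=c;cv2.imwrite(f"pics/{n}0.png",c["img"][:,:,::-1]);print(n,c["fx"],c["cx"],c["cy"],c["pose"].round(3).tolist())
pickle.dump(d,open("c0.pkl","wb"));s=state();print(s)
E
```

```text
pics
top 474.22010637458214 314.78740478005557 239.14829927976712 [[0.002, -0.984, 0.177, 0.378], [-1.0, -0.007, -0.028, 0.104], [0.029, -0.177, -0.984, 1.037], [0.0, 0.0, 0.0, 1.0]]
side 525.7541680095464 319.6293292810024 232.78947510038677 [[0.81, -0.226, 0.541, 0.108], [-0.586, -0.301, 0.752, -0.56], [-0.007, -0.926, -0.377, 0.435], [0.0, 0.0, 0.0, 1.0]]
{'t': 0.1, 'joint_positions': array([ 9.83020796e-01,  1.50897265e-01,  1.43792032e+00,  1.39609947e-05,
        1.55379896e+00, -1.34004196e-01]), 'qvel': array([-0.0010327 , -0.00065186, -0.00087734, -0.00098322,  0.0002656 ,
        0.00115565]), 'tau': array([ 5.91914068e-03, -7.14384341e+01, -5.71793604e+01, -1.63277946e-04,
        7.03685699e-03,  2.68250847e-05]), 'position': array([0.25195494, 0.51662688, 0.23078112]), 'ee_rot': array([ 2.24944191e-01,  9.74371515e-01, -4.76501973e-04, -1.87300937e-04]), 'force': array([-0.15592975, -0.55376935,  0.03688095]), 'wrist_torque': array([0.02686038, 0.04134922, 0.01792933]), 'finger_force': 0.0, 'width': 1.0007023593793842}
```

View pics/top0.png

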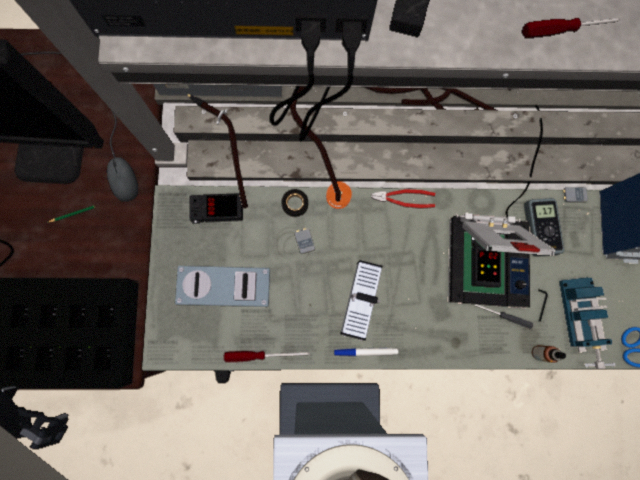

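View pics/side0.png

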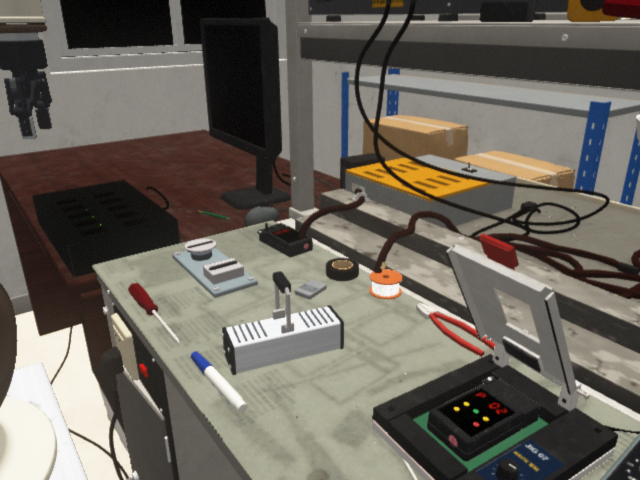

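The top view shows the box centred near (362,300) and the rest near (222,286), with the round pad at (197,285). I'll zoom in to get the corners.

```bash
cat > h.py <<'E'
import numpy as np
def ray(c,u,v,z):
    P=np.array(c["pose"]);d=P[:3,:3]@[(u-c["cx"])/c["fx"],(v-c["cy"])/c["fy"],1]
    return P[:3,3]+d*(z-P[2,3])/d[2]
def proj(c,p):
    P=np.array(c["pose"]);q=P[:3,:3].T@(np.array(p)-P[:3,3]);return np.array([q[0]/q[2]*c["fx"]+c["cx"],q[1]/q[2]*c["fy"]+c["cy"]])
E
python3 - <<'E'
import cv2,numpy as np
i=cv2.imread("pics/top0.png")
a=cv2.resize(i[255:345,335:390],None,fx=6,fy=6,interpolation=cv2.INTER_CUBIC)
b=cv2.resize(i[255:345,170:275],None,fx=4,fy=4,interpolation=cv2.INTER_CUBIC)
o=np.zeros((540,760,3),np.uint8);o[:540,:330]=a;o[:360,335:755]=b;cv2.imwrite("pics/z.png",o)
E
```

```text
(no output)
```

View pics/z.png

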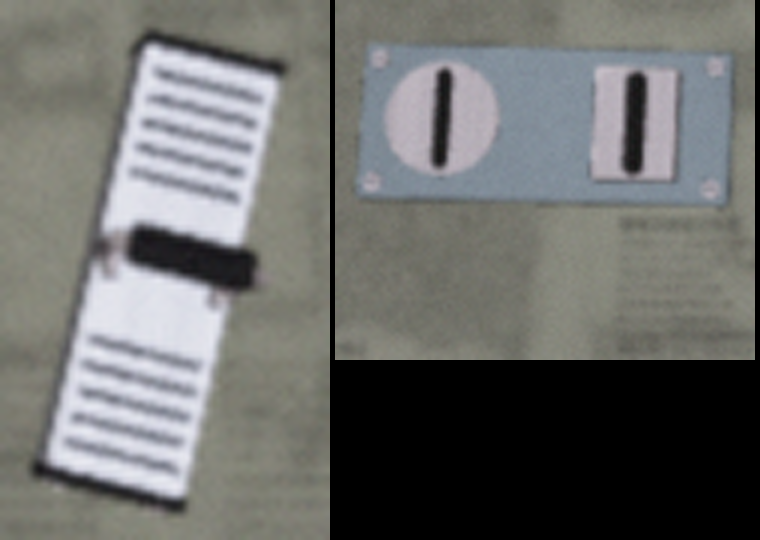

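```bash
python3 - <<'E'
import pickle,numpy as np
from h import *
from scipy.spatial.transform import Rotation as R
c=pickle.load(open("c0.pkl","rb"));t=c["top"]
A=lambda u,v,z:ray(t,335+u/6-.5,255+v/6-.5,z)
B=lambda u,v,z:ray(t,170+(u-335)/4-.5,255+v/4-.5,z)
K=[A(145,35,.044),A(285,68,.044),A(185,505,.044),A(37,468,.044)]
m=np.mean(K,0);ax=(K[0]+K[1]-K[2]-K[3])/2;print("box",m,np.linalg.norm(ax),np.degrees(np.arctan2(ax[1],ax[0])))
g=A(194,258,.117);print("bar",g)
ends=[A(132,240,.117),A(257,270,.117)];print("bar len",np.subtract(*ends))
r=[B(370,43,.01),B(733,55,.01),B(727,207,.01),B(358,198,.01)];print("rest",np.mean(r,0));ax=(r[0]+r[3]-r[1]-r[2])/2;print(np.linalg.norm(ax),np.degrees(np.arctan2(ax[1],ax[0])))
p=B(442,118,.038);q=B(634,122,.034);print("pads",p,q,(p+q)/2,np.degrees(np.arctan2(*(p-q)[1::-1])))
from cell import state
s=state();Rm=R.from_quat(s["ee_rot"]).as_matrix();print(Rm.round(4))
print(proj(c["side"],g))
E
```

```text
box [ 0.43146778 -0.02329258  0.044     ] 0.15542186919344153 -14.428897100649278
bar [ 0.43015101 -0.02381817  0.117     ]
bar len [0.00949935 0.04032187 0.        ]
rest [0.46019736 0.27239321 0.01      ]
0.19613640985015263 88.57081978920928
pads [0.46152089 0.32277787 0.038     ] [0.46015056 0.22319881 0.034     ] [0.46083573 0.27298834 0.036     ] 89.21159115769191
[[-8.988e-01  4.384e-01 -6.000e-04]
 [ 4.384e-01  8.988e-01 -8.000e-04]
 [ 2.000e-04 -1.000e-03 -1.000e+00]]
[281.32815884 277.65494897]
```

step_arm --deltas '[{"x": -0.3, "y": -0.3, "az": 0.2, "hand": 0}, {"x": -0.6, "y": -0.6, "az": 0.45, "hand": 0}, {"x": -0.9, "y": -0.9, "az": 0.7, "hand": 0}, {"x": -0.99, "y": -1.0, "az": 0.87, "hand": 0}, {"x": -0.99, "y": -1.0, "az": 0.87, "hand": 0}, {"x": -0.99, "y": -1.0, "az": 0.87, "hand": 0}]'

```text
validation failed for argument at $.de...
```

```bash
cat > go.py <<'E'
import sys,numpy as np
from cell import state
from scipy.spatial.transform import Rotation as R
x,y,z,a=map(float,sys.argv[1:5]) # target, yaw of tool y in deg
s=state();r=R.from_quat(s["ee_rot"]);a=np.radians(a)
yv=np.array([np.cos(a),np.sin(a),0]);zv=np.array([0,0,-1.]);T=R.from_matrix(np.c_[np.cross(yv,zv),yv,zv])
print("t",s["t"],s["position"].round(4),"F",s["force"].round(2),"w",round(s["width"],3),"q",s["joint_positions"].round(2))
print("shift",(r.inv().apply(np.array([x,y,z])-s["position"])/.2).round(3),"turn",((r.inv()*T).as_rotvec()/(np.pi/4)).round(3))
E
python3 go.py .4305 -.0237 .19 -14.4
```

```text
t 0.1 [0.252  0.5166 0.2308] F [-0.16 -0.55  0.04] w 1.001 q [ 0.98  0.15  1.44  0.    1.55 -0.13]
shift [-1.987 -2.037  0.206] turn [-1.000e-03  1.000e-03  1.742e+00]
```

step_arm --deltas '[{"ax": 0, "ay": 0, "az": 0.2, "x": -0.3, "y": -0.3, "z": 0, "hand": 0}, {"ax": 0, "ay": 0, "az": 0.45, "x": -0.6, "y": -0.6, "z": 0, "hand": 0}, {"ax": 0, "ay": 0, "az": 0.7, "x": -0.9, "y": -0.9, "z": 0, "hand": 0}, {"ax": 0, "ay": 0, "az": 0.87, "x": -0.99, "y": -0.99, "z": 0, "hand": 0}, {"ax": 0, "ay": 0, "az": 0.87, "x": -0.99, "y": -0.99, "z": 0, "hand": 0}, {"ax": 0, "ay": 0, "az": 0.87, "x": -0.99, "y": -0.99, "z": 0, "hand": 0}]'

```text
t: 0.85
position: [0.3437, 0.2504, 0.2313]
ee_rot: [0.54, 0.842, -0.0, 0.0]
force: [-0.4, 0.1, -0.4]
width: 0.997
finger_force: 0.0
```

```bash
python3 go.py .4305 -.0237 .19 -14.4
```

```text
t 0.85 [0.3437 0.2504 0.2313] F [-0.37  0.05 -0.42] w 0.997 q [ 0.45 -0.17  1.75 -0.    1.56  0.02]
shift [-1.427 -0.178  0.207] turn [0.    0.    0.868]
```

step_arm --deltas '[{"ax": 0, "ay": 0, "az": 0.2, "x": -0.3, "y": -0.03, "z": 0, "hand": 0}, {"ax": 0, "ay": 0, "az": 0.4, "x": -0.6, "y": -0.07, "z": 0, "hand": 0}, {"ax": 0, "ay": 0, "az": 0.65, "x": -0.9, "y": -0.1, "z": 0, "hand": 0}, {"ax": 0, "ay": 0, "az": 0.868, "x": -0.99, "y": -0.12, "z": 0, "hand": 0}, {"ax": 0, "ay": 0, "az": 0.868, "x": -0.99, "y": -0.12, "z": 0, "hand": 0}]'

```text
t: 1.48
position: [0.4049, 0.0618, 0.2311]
ee_rot: [0.79, 0.613, -0.0, -0.0]
force: [-0.2, 0.7, 0.6]
width: 0.998
finger_force: 0.0
```

```bash
python3 go.py .4305 -.0237 .16 -14.4
```

```text
t 1.475 [0.4049 0.0618 0.2311] F [-0.2   0.74  0.61] w 0.998 q [-0.04 -0.2   1.78  0.    1.56  0.21]
shift [-0.383  0.23   0.355] turn [-0.001  0.     0.002]
```

Next I'll move above the bar, then use the wrist camera to refine the position.

step_arm --deltas '[{"ax": 0, "ay": 0, "az": 0, "x": -0.2, "y": 0.12, "z": 0.1, "hand": 0}, {"ax": 0, "ay": 0, "az": 0, "x": -0.383, "y": 0.23, "z": 0.2, "hand": 0}, {"ax": 0, "ay": 0, "az": 0, "x": -0.383, "y": 0.23, "z": 0.2, "hand": 0}, {"ax": 0, "ay": 0, "az": 0, "x": -0.383, "y": 0.23, "z": 0.2, "hand": 0}]'

```text
t: 1.98
position: [0.4305, -0.0221, 0.1914]
ee_rot: [0.788, 0.615, 0.0, -0.0]
force: [0.4, 0.1, 1.1]
width: 1.0
finger_force: 0.0
```

```bash
python3 - <<'E'
from cell import *
import cv2,pickle
from h import proj
c=read_camera("wrist");pickle.dump(c,open("w.pkl","wb"));cv2.imwrite("pics/w1.png",c["img"][:,:,::-1])
print(c["pose"].round(3).tolist(),c["fx"],proj(c,[.4305,-.0237,.117]))
E
python3 go.py .4305 -.0237 .091 -14.4
```

```text
[[0.97, -0.232, -0.072, 0.449], [-0.243, -0.926, -0.289, 0.052], [0.001, 0.298, -0.955, 0.334], [0.0, 0.0, 0.0, 1.0]] 402.4756981354766 [316.32254146 255.83038035]
t 2.025 [ 0.4305 -0.022   0.1917] F [-0.05 -0.53  0.07] w 1.004 q [-0.23 -0.14  1.81  0.    1.47  0.01]
shift [-0.008  0.002  0.504] turn [ 0.    -0.     0.008]
```

View pics/w1.png

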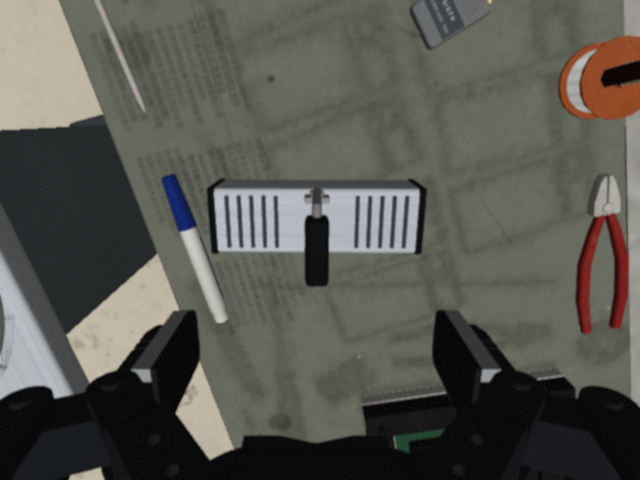

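The bar at (316,250) lines up with the prediction (316,256), and the box is square to the image. Descending to grip.

step_arm --deltas '[{"ax": 0, "ay": 0, "az": 0, "x": -0.008, "y": 0, "z": 0.25, "hand": 0}, {"ax": 0, "ay": 0, "az": 0, "x": -0.008, "y": 0, "z": 0.45, "hand": 0}, {"ax": 0, "ay": 0, "az": 0, "x": -0.008, "y": 0, "z": 0.5, "hand": 0}, {"ax": 0, "ay": 0, "az": 0, "x": -0.008, "y": 0, "z": 0.5, "hand": 0.5}, {"ax": 0, "ay": 0, "az": 0, "x": -0.008, "y": 0, "z": 0.5, "hand": 1}, {"ax": 0, "ay": 0, "az": 0, "x": -0.008, "y": 0, "z": 0.5, "hand": 1}, {"ax": 0, "ay": 0, "az": 0, "x": -0.008, "y": 0, "z": 0.5, "hand": 1}, {"ax": 0, "ay": 0, "az": 0, "x": -0.008, "y": 0, "z": 0.5, "hand": 1}]' --grip_force 60

```text
t: 3.02
position: [0.4304, -0.025, 0.0921]
ee_rot: [0.789, 0.614, 0.0, 0.0]
force: [-1.3, 1.4, 7.3]
width: 0.15
finger_force: 58.8
```

Gripped. I'll lift 180 mm and let it settle.

step_arm --deltas '[{"ax": 0, "ay": 0, "az": 0, "x": 0, "y": 0, "z": -0.1, "hand": 1}, {"ax": 0, "ay": 0, "az": 0, "x": 0, "y": 0, "z": -0.3, "hand": 1}, {"ax": 0, "ay": 0, "az": 0, "x": 0, "y": 0, "z": -0.5, "hand": 1}, {"ax": 0, "ay": 0, "az": 0, "x": 0, "y": 0, "z": -0.7, "hand": 1}, {"ax": 0, "ay": 0, "az": 0, "x": 0, "y": 0, "z": -0.9, "hand": 1}, {"ax": 0, "ay": 0, "az": 0, "x": 0, "y": 0, "z": -0.9, "hand": 1}, {"ax": 0, "ay": 0, "az": 0, "x": 0, "y": 0, "z": -0.9, "hand": 1}, {"ax": 0, "ay": 0, "az": 0, "x": 0, "y": 0, "z": -0.9, "hand": 1}]'

```text
t: 4.03
position: [0.4296, -0.0248, 0.2699]
ee_rot: [0.789, 0.614, -0.001, -0.001]
force: [0.5, 0.8, -5.0]
width: 0.157
finger_force: 59.3
```

step_arm --deltas '[{"ax": 0, "ay": 0, "az": 0, "x": 0, "y": 0, "z": 0, "hand": 1}, {"ax": 0, "ay": 0, "az": 0, "x": 0, "y": 0, "z": 0, "hand": 1}, {"ax": 0, "ay": 0, "az": 0, "x": 0, "y": 0, "z": 0, "hand": 1}, {"ax": 0, "ay": 0, "az": 0, "x": 0, "y": 0, "z": 0, "hand": 1}, {"ax": 0, "ay": 0, "az": 0, "x": 0, "y": 0, "z": 0, "hand": 1}, {"ax": 0, "ay": 0, "az": 0, "x": 0, "y": 0, "z": 0, "hand": 1}]'

```text
t: 4.78
position: [0.4301, -0.0248, 0.2713]
ee_rot: [0.789, 0.614, -0.0, 0.0]
force: [-0.6, 0.0, -5.3]
width: 0.152
finger_force: 59.3
```

```bash
python3 - <<'E'
from cell import *
import cv2
c=read_camera("side");cv2.imwrite("pics/s2.png",c["img"][:,:,::-1])
E
python3 go.py .4605 .272 .27 89
```

```text
t 4.825 [ 0.4301 -0.0248  0.2713] F [ 0.2  -0.08 -4.83] w 0.152 q [-0.24 -0.17  1.67 -0.    1.64  0.01]
shift [ 1.476 -0.217  0.006] turn [-0.     0.    -2.294]
```

View pics/s2.png

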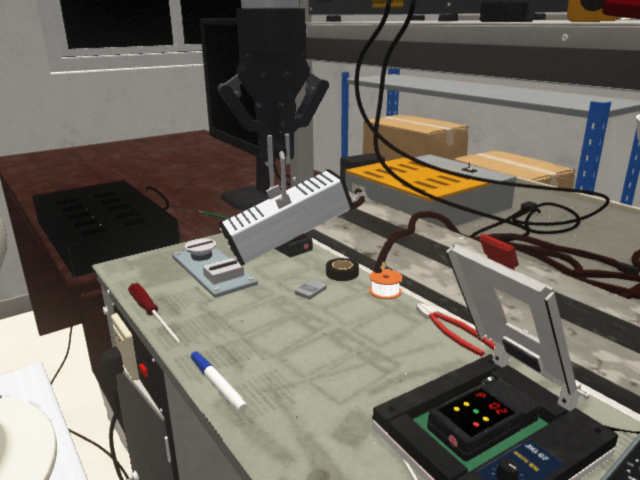

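In the side view, the near-robot end sags: the top edge now runs (222,222)→(335,172), compared with (225,330)→(340,310) on the bench. So the heavy end is on tool −y, and the tool y axis should end up at about −91°.

```bash
python3 go.py .4605 .2725 .27 -91
```

```text
t 4.825 [ 0.4301 -0.0248  0.2713] F [ 0.2  -0.08 -4.83] w 0.152 q [-0.24 -0.17  1.67 -0.    1.64  0.01]
shift [ 1.479 -0.217  0.006] turn [0.    0.    1.706]
```

step_arm --deltas '[{"ax": 0, "ay": 0, "az": 0.1, "x": 0.1, "y": -0.01, "z": 0, "hand": 1}, {"ax": 0, "ay": 0, "az": 0.25, "x": 0.25, "y": -0.03, "z": 0, "hand": 1}, {"ax": 0, "ay": 0, "az": 0.4, "x": 0.4, "y": -0.06, "z": 0, "hand": 1}, {"ax": 0, "ay": 0, "az": 0.55, "x": 0.55, "y": -0.08, "z": 0, "hand": 1}, {"ax": 0, "ay": 0, "az": 0.7, "x": 0.7, "y": -0.1, "z": 0, "hand": 1}, {"ax": 0, "ay": 0, "az": 0.8, "x": 0.8, "y": -0.12, "z": 0, "hand": 1}, {"ax": 0, "ay": 0, "az": 0.86, "x": 0.9, "y": -0.14, "z": 0, "hand": 1}, {"ax": 0, "ay": 0, "az": 0.86, "x": 0.9, "y": -0.14, "z": 0, "hand": 1}]'

```text
t: 5.82
position: [0.447, 0.1575, 0.2711]
ee_rot: [0.948, 0.319, -0.0, -0.0]
force: [-0.0, 0.4, -4.7]
width: 0.149
finger_force: 59.4
```

```bash
python3 go.py .4605 .2725 .27 -91
```

```text
t 5.825 [0.447  0.1575 0.2711] F [-0.03  0.44 -4.71] w 0.149 q [ 0.18 -0.07  1.59  0.    1.63  1.1 ]
shift [ 0.401 -0.417  0.006] turn [-0.     0.001  0.848]
```

step_arm --deltas '[{"ax": 0, "ay": 0, "az": 0.12, "x": 0.06, "y": -0.06, "z": 0, "hand": 1}, {"ax": 0, "ay": 0, "az": 0.3, "x": 0.15, "y": -0.15, "z": 0, "hand": 1}, {"ax": 0, "ay": 0, "az": 0.48, "x": 0.24, "y": -0.24, "z": 0, "hand": 1}, {"ax": 0, "ay": 0, "az": 0.65, "x": 0.32, "y": -0.33, "z": 0, "hand": 1}, {"ax": 0, "ay": 0, "az": 0.8, "x": 0.38, "y": -0.39, "z": 0, "hand": 1}, {"ax": 0, "ay": 0, "az": 0.848, "x": 0.401, "y": -0.417, "z": 0, "hand": 1}, {"ax": 0, "ay": 0, "az": 0.848, "x": 0.401, "y": -0.417, "z": 0, "hand": 1}, {"ax": 0, "ay": 0, "az": 0.848, "x": 0.401, "y": -0.417, "z": 0, "hand": 1}]'

```text
t: 6.82
position: [0.4608, 0.2708, 0.2713]
ee_rot: [1.0, -0.009, -0.0, 0.0]
force: [-0.7, -1.1, -4.4]
width: 0.151
finger_force: 59.3
```

step_arm --deltas '[{"ax": 0, "ay": 0, "az": 0, "x": 0, "y": 0, "z": 0.05, "hand": 1}, {"ax": 0, "ay": 0, "az": 0, "x": 0, "y": 0, "z": 0.15, "hand": 1}, {"ax": 0, "ay": 0, "az": 0, "x": 0, "y": 0, "z": 0.25, "hand": 1}, {"ax": 0, "ay": 0, "az": 0, "x": 0, "y": 0, "z": 0.35, "hand": 1}, {"ax": 0, "ay": 0, "az": 0, "x": 0, "y": 0, "z": 0.4, "hand": 1}, {"ax": 0, "ay": 0, "az": 0, "x": 0, "y": 0, "z": 0.4, "hand": 1}, {"ax": 0, "ay": 0, "az": 0, "x": 0, "y": 0, "z": 0.4, "hand": 1}, {"ax": 0, "ay": 0, "az": 0, "x": 0, "y": 0, "z": 0.4, "hand": 1}]'

```text
t: 7.82
position: [0.461, 0.2715, 0.1919]
ee_rot: [1.0, -0.009, 0.0, -0.0]
force: [-0.9, -1.0, -4.9]
width: 0.152
finger_force: 59.3
```

```bash
python3 go.py .4605 .2725 .125 -91; python3 - <<'E'
from cell import *
import cv2,numpy as np
a=read_camera("side")["img"][180:330,130:310];b=read_camera("top")["img"][200:350,150:330]
cv2.imwrite("pics/s3.png",cv2.resize(np.hstack([a,b])[:,:,::-1],None,fx=2.2,fy=2.2))
E
```

```text
t 7.825 [0.461  0.2715 0.1919] F [-0.88 -0.99 -4.9 ] w 0.152 q [ 0.39  0.08  1.59 -0.    1.47  1.98]
shift [-0.003 -0.005  0.335] turn [-0.    -0.001 -0.002]
```

View pics/s3.png

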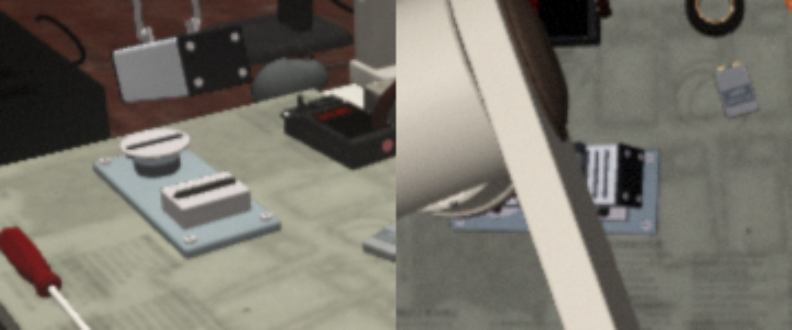

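The far (+y) end hangs low over the round pad, as needed. Lowering gently.

step_arm --deltas '[{"ax": 0, "ay": 0, "az": 0, "x": 0, "y": 0, "z": 0.06, "hand": 1}, {"ax": 0, "ay": 0, "az": 0, "x": 0, "y": 0, "z": 0.12, "hand": 1}, {"ax": 0, "ay": 0, "az": 0, "x": 0, "y": 0, "z": 0.16, "hand": 1}, {"ax": 0, "ay": 0, "az": 0, "x": 0, "y": 0, "z": 0.18, "hand": 1}, {"ax": 0, "ay": 0, "az": 0, "x": 0, "y": 0, "z": 0.2, "hand": 1}, {"ax": 0, "ay": 0, "az": 0, "x": 0, "y": 0, "z": 0.215, "hand": 1}, {"ax": 0, "ay": 0, "az": 0, "x": 0, "y": 0, "z": 0.23, "hand": 1}, {"ax": 0, "ay": 0, "az": 0, "x": 0, "y": 0, "z": 0.245, "hand": 1}]'

```text
t: 8.93
position: [0.4609, 0.2714, 0.1423]
ee_rot: [1.0, -0.009, 0.0, 0.0]
force: [-0.2, -1.7, -2.2]
width: 0.151
finger_force: 59.7
```

step_arm --deltas '[{"ax": 0, "ay": 0, "az": 0, "x": 0, "y": 0, "z": 0.015, "hand": 1}, {"ax": 0, "ay": 0, "az": 0, "x": 0, "y": 0, "z": 0.03, "hand": 1}, {"ax": 0, "ay": 0, "az": 0, "x": 0, "y": 0, "z": 0.04, "hand": 1}, {"ax": 0, "ay": 0, "az": 0, "x": 0, "y": 0, "z": 0.05, "hand": 1}, {"ax": 0, "ay": 0, "az": 0, "x": 0, "y": 0, "z": 0.06, "hand": 1}, {"ax": 0, "ay": 0, "az": 0, "x": 0, "y": 0, "z": 0.065, "hand": 1}, {"ax": 0, "ay": 0, "az": 0, "x": 0, "y": 0, "z": 0.065, "hand": 1}]'

```text
t: 9.8
position: [0.4607, 0.2714, 0.1292]
ee_rot: [1.0, -0.009, -0.0, 0.0]
force: [-0.0, -1.8, -2.3]
width: 0.149
finger_force: 59.7
```

```bash
python3 go.py .4605 .2725 .125 -91; python3 - <<'E'
from cell import *
import cv2,numpy as np
a=read_camera("side")["img"][180:330,130:310]
cv2.imwrite("pics/s4.png",cv2.resize(a[:,:,::-1],None,fx=3,fy=3))
E
```

```text
t 9.8 [0.4607 0.2714 0.1292] F [-0.02 -1.76 -2.27] w 0.149 q [0.39 0.12 1.68 0.   1.34 1.98]
shift [-0.001 -0.005  0.021] turn [ 0.     0.    -0.002]
```

View pics/s4.png

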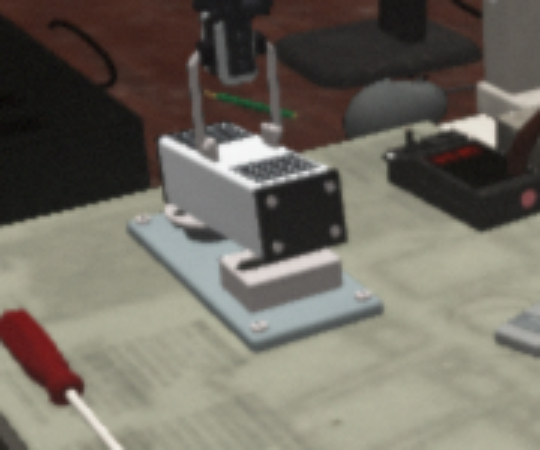

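The box's near end is just above the block. I'll go down the last few millimetres.

step_arm --deltas '[{"ax": 0, "ay": 0, "az": 0, "x": 0, "y": 0, "z": 0.006, "hand": 1}, {"ax": 0, "ay": 0, "az": 0, "x": 0, "y": 0, "z": 0.012, "hand": 1}, {"ax": 0, "ay": 0, "az": 0, "x": 0, "y": 0, "z": 0.018, "hand": 1}, {"ax": 0, "ay": 0, "az": 0, "x": 0, "y": 0, "z": 0.022, "hand": 1}, {"ax": 0, "ay": 0, "az": 0, "x": 0, "y": 0, "z": 0.022, "hand": 1}]'

```text
t: 10.48
position: [0.4608, 0.2713, 0.1249]
ee_rot: [1.0, -0.009, -0.0, 0.0]
force: [0.1, -4.6, 1.1]
width: 0.15
finger_force: 60.3
```

step_arm --deltas '[{"ax": 0, "ay": 0, "az": 0, "x": 0, "y": 0, "z": 0, "hand": 0.75}, {"ax": 0, "ay": 0, "az": 0, "x": 0, "y": 0, "z": 0, "hand": 0.4}, {"ax": 0, "ay": 0, "az": 0, "x": 0, "y": 0, "z": 0, "hand": 0.1}, {"ax": 0, "ay": 0, "az": 0, "x": 0, "y": 0, "z": 0, "hand": 0}, {"ax": 0, "ay": 0, "az": 0, "x": 0, "y": 0, "z": 0, "hand": 0}, {"ax": 0, "ay": 0, "az": 0, "x": 0, "y": 0, "z": 0, "hand": 0}]'

```text
t: 11.22
position: [0.4608, 0.2714, 0.1249]
ee_rot: [1.0, -0.009, -0.0, 0.0]
force: [-0.4, 0.8, 0.4]
width: 0.995
finger_force: 0.0
```

step_arm --deltas '[{"ax": 0, "ay": 0, "az": 0, "x": 0, "y": 0, "z": -0.15, "hand": 0}, {"ax": 0, "ay": 0, "az": 0, "x": 0, "y": 0, "z": -0.4, "hand": 0}, {"ax": 0, "ay": 0, "az": 0, "x": 0, "y": 0, "z": -0.7, "hand": 0}, {"ax": 0, "ay": 0, "az": 0, "x": 0, "y": 0, "z": -0.9, "hand": 0}, {"ax": 0, "ay": 0, "az": 0, "x": 0, "y": 0, "z": -0.9, "hand": 0}, {"ax": 0, "ay": 0, "az": 0, "x": 0, "y": 0, "z": -0.9, "hand": 0}]'

```text
t: 11.98
position: [0.4606, 0.2713, 0.3039]
ee_rot: [1.0, -0.009, -0.001, 0.0]
force: [-0.5, 0.2, -1.2]
width: 1.004
finger_force: 0.0
```

step_arm --deltas '[{"ax": 0, "ay": 0, "az": 0, "x": 0, "y": 0.3, "z": 0, "hand": 0}, {"ax": 0, "ay": 0, "az": 0, "x": 0, "y": 0.6, "z": 0, "hand": 0}, {"ax": 0, "ay": 0, "az": 0, "x": 0, "y": 0.9, "z": 0, "hand": 0}, {"ax": 0, "ay": 0, "az": 0, "x": 0, "y": 1, "z": 0, "hand": 0}, {"ax": 0, "ay": 0, "az": 0, "x": 0, "y": 1, "z": 0, "hand": 0}, {"ax": 0, "ay": 0, "az": 0, "x": 0, "y": 1, "z": 0, "hand": 0}]'

```text
t: 12.72
position: [0.4569, 0.0721, 0.3042]
ee_rot: [1.0, -0.009, -0.001, -0.0]
force: [0.4, 0.1, 0.0]
width: 0.999
finger_force: 0.0
```

```bash
python3 go.py .4605 .2725 .2 -91; python3 - <<'E'
from cell import *
import cv2,numpy as np,pickle
s=read_camera("side");t=read_camera("top");pickle.dump(dict(side=s,top=t),open("c1.pkl","wb"))
a=cv2.resize(s["img"][210:310,160:275],None,fx=4,fy=4,interpolation=2);b=cv2.resize(t["img"][250:325,175:265],None,fx=4,fy=4,interpolation=2)
o=np.zeros((400,820,3),np.uint8);o[:,:460]=a;o[:300,460:820]=b
cv2.imwrite("pics/s5.png",o[:,:800,::-1])
E
```

```text
t 12.725 [0.4569 0.0721 0.3042] F [0.38 0.1  0.04] w 0.999 q [-0.01 -0.1   1.55  0.    1.69  1.58]
shift [ 0.    -1.002  0.521] turn [-0.     0.002 -0.001]
```

View pics/s5.png

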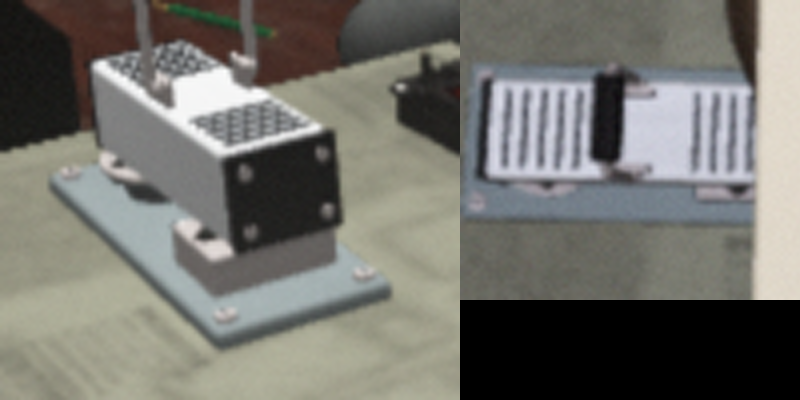

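```bash
python3 - <<'E'
import pickle,numpy as np
from h import *
from scipy.optimize import least_squares
from scipy.spatial.transform import Rotation as R
c=pickle.load(open("c1.pkl","rb"))
S=lambda u,v:(160+u/4-.5,210+v/4-.5);T=lambda u,v:(175+(u-460)/4-.5,250+v/4-.5)
# box frame here: x toward +y world, y toward -x world
obs=[("side",S(222,158),(-.08,.025,.044)),("side",S(333,130),(-.08,-.025,.044)),("side",S(232,250),(-.08,.025,0)),("side",S(340,222),(-.08,-.025,0)),("side",S(93,62),(.08,.025,.044)),
("top",T(488,78),(.08,-.025,.044)),("top",T(478,180),(.08,.025,.044))]
def f(p):
    r=R.from_euler("ZY",[p[3],p[4]])
    return np.concatenate([proj(c[n],r.apply(b)+p[:3])-np.array(o) for n,o,b in obs])
s=least_squares(f,[.46,.27,.034,1.555,0]);print(s.x.round(4),"(pitch + = heavy end down)",s.fun.round(1))
s.x[:3]+=0;d=s.x[:2]-[.4605,.2727];a=np.radians(89);print("along",d@[np.cos(a),np.sin(a)],"across",d@[-np.sin(a),np.cos(a)])
print("bar at",ray(c["top"],*T(608,117),.149))
E
```

```text
[0.4604 0.2644 0.0351 1.5291 0.0603] (pitch + = heavy end down) [-0.  -0.7 -0.3 -0.4  0.2  0.7  0.2  0.5 -0.8 -0.1  0.  -0.1  0.2 -0.8]
along -0.00826402261189519 across -6.26650240765681e-05
bar at [0.46218694 0.27064305 0.149     ]
```

The fit puts the box 8 mm off along the rest and 0 mm across. The heavy end is down by about 0.05 rad, which fits a fully pressed pad. The robot is clear, so I'm handing it in.

```bash
python3 -c "from cell import *;print(sign_off())"
```

```text
the job is handed in; nothing more can be done
None
```

The box is on the checking rest with its heavy end on the round sprung pad and has been let go; the camera fit shows it about 8 mm off centre along the rest and tilted as if the pad is fully down. The job is handed in, but it returned no verdict.

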